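# Bed a heel in the heel press and hold it under the sprung foot

### The job

Put the tan leather heel block into the tray of the green heel press, upright, and let go of it; then slide the tray fully in so the heel sits under the plunger. Push the red knob down until the sprung foot rests on the heel and then about 10 mm further, so that the foot's spring is squeezed by about 10 mm; keep it steadily there for three seconds, and finish while still holding the knob down like that. Leave the cream and the oxblood heels and the yellow-labelled can where they are.

Things in the scene. Friction and masses are not known exactly. Their poses are not given: they have to be found in the camera images.
- heel_tan: Loose tan layered-leather heel block, D-shaped from above, 60 mm long (x), 50 mm wide (y), 36 mm high, thin black bottom layer, about 90 g. Origin: centre of its underside; z up. Its long sides (y = +-25 mm) are flat and parallel from x = -30 to +5 mm (grip there); the +x end is a half round of 25 mm radius. Stands on the bench, yaw within +-1 rad; may lie in the tray either way round.
- heel_cream: Loose cream heel block of the same D outline, only 28 mm high. Not used: leave it alone. Origin: centre of its underside.
- heel_oxblood: Loose dark red (oxblood) heel block of the same D outline, 44 mm high. Not used: leave it alone. Origin: centre of its underside.
- cement_can: Loose can with a yellow label, 72 mm across, 110 mm high. Leave it alone. Origin: centre of its underside.
- press: Green heel press, fixed. Origin: at bench height, exactly below the plunger's axis; x points along the tray's way in (away from the robot, yaw within +-0.2 rad), z up. Base plate 12 mm high, 150 mm wide, from x = -270 to +60 mm. Two 16 mm columns at y = +-66 mm carry a crossbeam 40 mm (x) by 164 mm (y), 127 to 155 mm above the bench; the plunger passes through its middle.
- tray (a joint): Travel of the aluminium tray along the press's x: about 0 to 0.02 m at the start (pulled out towards the robot), 0.12 m at its inner stop (fully in, nest exactly below the plunger). Slides with about 1.5 N of friction and stays where it is left.
- nest (a point): Centre of the tray's nest, on its floor, 20 mm above the bench; moves with the tray, axes parallel to the press's. The nest is a flat-floored rectangle, 70 mm along x by 60 mm along y inside, in a rim 5 mm thick and 6 mm high; the heel's 60 mm length goes along x, with 5 mm to spare all round.
- tab (a point): Middle of the upper edge of the tray's upright yellow push tab, 57 mm above the bench and 100 mm from the nest's centre towards press -x (the robot's side); moves with the tray. The tab is 8 mm thick (x), 44 mm wide (y), 13 to 57 mm above the bench. Push its face towards the robot (4 mm to -x of this point) to slide the tray in.
- plunger_travel (a joint): Downward travel of the plunger with its red knob: 0 m raised, 0.055 m at its lower stop. A return spring pushes it up with 3 to 6 N. The foot meets the 36 mm heel in the nest at a travel of 0.028 m, so 10 mm of squeeze is reached at about 0.038 m.
- plunger: Steel plunger, 14 mm thick, with a red round push knob on top, 48 mm across, 22 mm high, flat on top. Origin: on its axis at the crossbeam's top, 155 mm above the bench when raised; moves with it.
- knob_top (a point): Centre of the knob's flat top, 237 mm above the bench when raised; moves down with the plunger.
- foot_squeeze (a joint): Squeeze of the spring between plunger and foot: 0 m when the foot hangs free, 0.018 m when squeezed flat. The foot pushes on the heel with about 2.5 N at first touch and 0.7 N more for each mm (about 9 N at 10 mm).
- foot: Sprung foot below the plunger: round, 36 mm across, a black rubber pad 8 mm thick under a steel disc, with a brass coil spring above. Origin: centre of the pad's underside, 84 mm above the bench when raised.
There are look-alikes about, which are no part of the job. Leave any turquoise look-alike of the heel_tan alone.

How it is judged:
By the outcome, as a careful person would: the job done as asked, in the order asked, and still so for the second after the job is handed in, while the arm keeps its last pose, push and grip.
It also fails if it takes over 64 s, if anything falls off the work surface, if the arm or the gripper's body presses on something with over 40 N, if the wrist force passes 120 N, or if a joint passes its speed limit or range.

### The arm

A 7-joint arm with a two-finger parallel gripper is mounted at the origin on the work surface. World frame = base frame: x ahead of the robot, y to its left, z up, the work surface at z = 0. Lengths are in m, angles in degrees, forces in N, time in s.
With the tool pointing down it reaches from about 0.4 to 0.85 m from the base axis. Payload 6.9 kg.
Tool frame: the origin (TCP) lies midway between the tips of the shut fingers; the grasp point (between the pads) lies 19 mm behind it; z points along the fingers, y is the line along which they close (so a half turn about z gives the same grasp; the last joint's range is limited). The gripper opens to 85 mm and grips with 20 to 120 N. Pads are 22 mm wide; open, the fingers measure 114 mm over their backs; the gripper's body (76 mm by 85 mm) begins 54 mm behind the grasp point. The pads swing forward as they close: fully open they stand 13 mm farther back than shut.
Start: joints at [81.904, 29.078, -13.613, 85.955, 7.202, 65.827, -8.869], TCP at [0.153, -0.606, 0.231] pointing down, gripper open.
Joint ranges: [-176.47, 176.47], [-13.61, 117.27], [-81.72, 77.17], [0.22, 143.17], [-87.28, 267.28], [10, 112.55], [-165.47, 165.47]. Speed limits (degrees/s): [136.94, 136.94, 180, 180, 180, 180, 180].

### API

Orientations are given as a 3x3 rotation matrix whose columns are the frame's x, y, z axes.
In Python, from workcell import env gives the robot as it stands. The module is installed in compiled form; this text tells all that it offers.
- The arm moves only by the shell command python3 -m handwheel 'ROWS'. ROWS is JSON, a list that holds one entry, the list of rows, each a list of 5 numbers: the shift along the tool's x, y, z in m, then the turn about the tool's z in rad, then the opening, from 0 (shut) to 1 (fully open). In form: [[[tx, ty, tz, twist, gripper], ...]]. A call has 1 to 5 rows; each row shifts and turns the commanded pose from where the row before left it, along the tool's axes as they then stand; what a row does not reach is not made up. A row lasts 1/10 s, in which the tool goes at most 50 mm and 8.59 degrees, less where a joint would pass 70% of its speed; a pose out of reach is approached as far as the arm can. A call with a gripper value outside its range is refused whole. The fingers move at their own pace and stop on an object; the grip force is fixed at half the most. Time passes only in rows, so rows that do not move let the fingers close. It gives the time, the measured TCP pose, the force, the opening and the grip force at its end, in the units of the state.
- env.state(): the state, without advancing time (a new reading comes with each control period).
- env.capture(name): name is "scene" or "top"; returns a dict with "image" (480x640x3 uint8, blue, green, red), "fx", "fy", "cx", "cy" (pixels), "origin" and "attitude" of the camera in the world. Camera axes: x right, y down, z forward; pixel columns grow to the right and rows downward; lengths in m; the calibration is good to about 2 mm. A picture is of the moment at which its call begins. There is no depth.
- env.sign_off(): hands the job in; it is judged then, once.
Trained networks look in the newest picture that a camera, given by its name, has taken for a name from the list of things; names that differ only in an ending like _2 or _b are one class to them, and where a whole thing is asked for, a point or a joint stands for the part that bears it (a point fixed in the world has none). Each returns a list of dicts, best first, with "score" (0 to 1); they miss things now and then, are a little off and sometimes report something else, mostly with a low value. They report only what shows in the picture. A call takes as long as a camera call. They do not tell look-alikes from the thing itself.
- env.recognise(query, camera): "location" ([x, y, z] in m, in the coordinates of the camera as it stood for that picture, good to about 4 mm: the middle of the surface that is visible of it).
- env.outline_of(query, camera): "mask" (480x640 bool, what is visible of it).
The state is a dict: "clock": time; "joint_pos": joint angles; "joint_vel": joint speeds; "joint_torque": joint torques, N m; "tcp_pos": TCP position; "tcp_rot": TCP orientation; "wrist_force": force on the tool from outside, world axes, zero at the start; "moment": the same for the moment, N m; "opening": opening from 0.0 (shut) to 1.0 (fully open); "gripper_force": force on a finger pad.
Only numpy, scipy, OpenCV 4.12 (cv2) and the standard library are available. Lean on these libraries where they do the work, as an engineer would, in place of code of your own. Each camera call takes 0.05 s, during which the arm holds its last target. There are 200 camera calls.

## Working session

There is one attempt and no reset: what is moved stays moved. The work goes in short steps, Python scripts to look and compute and a shell command to move; the robot and the scene stay as the last step left them, time stands still between calls to the robot, and variables do not carry over. Pictures are saved under pics/ and viewed, at most 10 in all, crops included, and the job is handed in when it is done.

```bash
mkdir -p pics
python3 - <<'E'
from workcell import env
import cv2,numpy as np
for n in("scene","top"):
    c=env.capture(n); cv2.imwrite(f"pics/{n}1.png",c["image"])
    o=np.array(c["origin"]);R=np.array(c["attitude"]);print(n,c["fx"],c["cx"],c["cy"],o.round(4).tolist(),R.round(4).tolist())
    for q in("heel_tan","heel_cream","cement_can","nest","tab","knob_top","press"):
        print(q,[(round(d["score"],2),(o+R@np.array(d["location"])).round(3).tolist()) for d in env.recognise(q,n)[:4]])
s=env.state();print(s["clock"],s["tcp_pos"],np.array(s["tcp_rot"]).round(3).tolist(),s["opening"])
E
```

```text
scene 613.1586822449372 321.28745673224915 241.07918531116928 [1.0596, -0.6395, 1.0459] [[0.7713, 0.4949, -0.4003], [0.6362, -0.5802, 0.5086], [0.0195, -0.6469, -0.7623]]
heel_tan [(0.96, [0.794, -0.013, 0.035]), (0.87, [0.65, 0.139, 0.033]), (0.73, [0.799, 0.105, 0.033]), (0.61, [0.791, 0.205, 0.03])]
heel_cream [(0.72, [0.531, 0.265, 0.029])]
cement_can [(0.7, [0.536, -0.387, 0.097])]
nest [(0.82, [0.56, -0.21, 0.014])]
tab [(0.67, [0.561, -0.212, 0.018])]
knob_top [(0.65, [0.686, -0.192, 0.235])]
press [(0.7, [0.622, -0.209, 0.02])]
top 443.0270625212228 323.6121832167182 233.703826964782 [0.4889, -0.0506, 1.0434] [[0.0197, -0.9903, 0.1375], [-0.9998, -0.0184, 0.011], [-0.0084, -0.1377, -0.9904]]
heel_tan [(0.94, [0.64, 0.147, 0.033]), (0.82, [0.776, 0.214, 0.036]), (0.65, [0.79, 0.105, 0.036]), (0.57, [0.783, -0.004, 0.035])]
heel_cream [(0.9, [0.528, 0.266, 0.029])]
cement_can []
nest [(0.86, [0.563, -0.207, 0.017])]
tab [(0.95, [0.564, -0.204, 0.019]), (0.28, [0.525, 0.263, 0.028])]
knob_top [(0.83, [0.681, -0.187, 0.239])]
press [(0.85, [0.575, -0.198, 0.012]), (0.43, [0.562, -0.205, 0.02])]
0.8 [ 0.15265602 -0.60605788  0.23129161] [[0.97, 0.244, 0.0], [0.244, -0.97, 0.0], [0.0, -0.0, -1.0]] 0.9981470461404771
```

View pics/scene1.png

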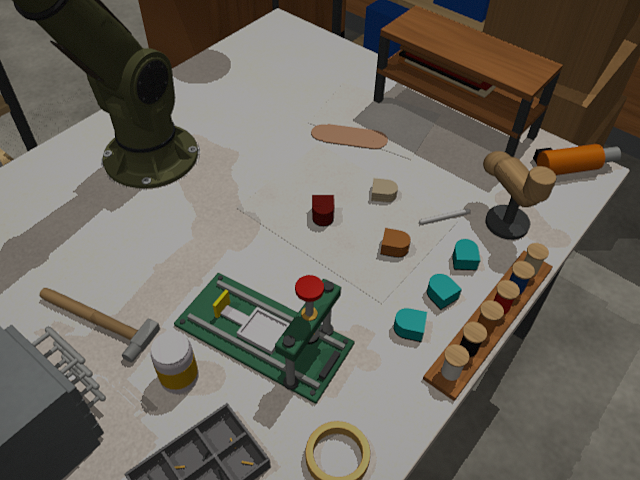

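View pics/top1.png

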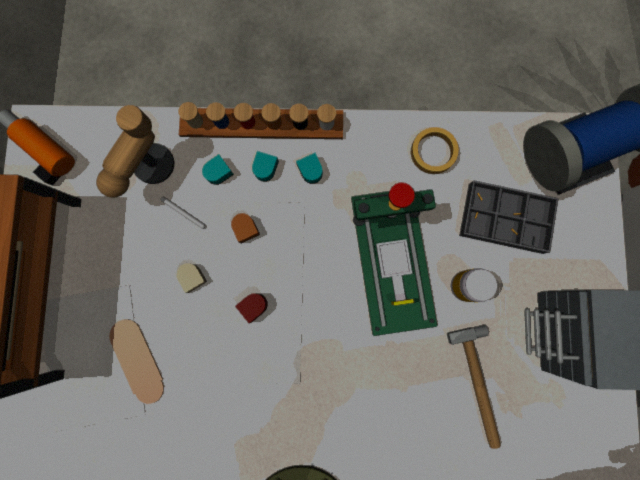

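The scene view shows the tan heel at (395,243), cream at (384,190), oxblood at (322,210), the press knob at (309,287) and the yellow tab at (221,303). In the top view the tan heel is at (245,228), the knob at (402,195), the tab at (403,302) and the nest at about (394,258).

Next I'll fit the model silhouettes to get exact poses.

```bash
cat > h.py <<'E'
from workcell import env
import cv2,numpy as np
from scipy.optimize import minimize
class Cam:
    def __init__(s,n):
        c=env.capture(n);s.n=n;s.im=c["image"];s.o=np.array(c["origin"]);s.R=np.array(c["attitude"]);s.f=np.array([c["fx"],c["fy"]]);s.c=np.array([c["cx"],c["cy"]])
        s.hsv=cv2.cvtColor(s.im,cv2.COLOR_BGR2HSV)
    def proj(s,P):
        q=(np.asarray(P)-s.o)@s.R;return q[:,:2]/q[:,2:]*s.f+s.c
    def back(s,uv,z):
        d=s.R@np.append((np.array(uv)-s.c)/s.f,1);return s.o+d*(z-s.o[2])/d[2]
    def mask(s,lo,hi,P,r):
        m=cv2.inRange(s.hsv,lo,hi)
        if lo[0]<hi[0] and hi[0]>180: m=m|cv2.inRange(s.hsv,(0,lo[1],lo[2]),(hi[0]-180,hi[1],hi[2]))
        w=np.zeros_like(m);cv2.circle(w,tuple(int(v) for v in s.proj([P])[0]),r,255,-1);m&=w
        k,l,st,_=cv2.connectedComponentsWithStats(m)
        return (l==1+np.argmax(st[1:,4])).astype(np.uint8) if k>1 else m*0
def prism(o,z0,z1): return np.vstack([np.c_[o,np.full(len(o),z)] for z in(z0,z1)])
a=np.linspace(-np.pi/2,np.pi/2,25)
D=np.vstack([[-.03,-.025],np.c_[.005+.025*np.cos(a),.025*np.sin(a)],[-.03,.025]])
t=np.linspace(0,2*np.pi,40);KN=np.c_[np.cos(t),np.sin(t)]*.024
def place(P,x,y,w):
    c,s=np.cos(w),np.sin(w);return np.c_[P[:,0]*c-P[:,1]*s+x,P[:,0]*s+P[:,1]*c+y,P[:,2]]
def sil(c,P,S=8):
    h=cv2.convexHull(((c.proj(P)+.5)*S).astype(np.float32)).astype(np.int32);m=np.zeros((480*1,640),np.uint8)
    cv2.fillPoly(m,[((h/S-.5)*16).round().astype(np.int32)],255,cv2.LINE_AA,4);return m/255.
def iou(c,P,m):
    s=sil(c,P);return np.minimum(s,m).sum()/np.maximum(s,m).sum()
E
cat > fit.py <<'E'
from h import *
def heel(cams,x,y,z0=0,P0=None):
    ms=[c.mask((5,110,40),(18,255,255),[x,y,z0+.03],45) for c in cams];M=prism(D,z0,z0+.036)
    f=lambda p:-sum(iou(c,place(M,p[0]/100,p[1]/100,p[2]),m) for c,m in zip(cams,ms))
    rs=[minimize(f,[x*100,y*100,w],method="Nelder-Mead",options=dict(initial_simplex=[[x*100,y*100,w],[x*100+.8,y*100,w],[x*100,y*100+.8,w],[x*100,y*100,w+.3]],xatol=.005,fatol=1e-4)) for w in np.arange(-3,3.1,.6)]
    r=min(rs,key=lambda r:r.fun);return r.x/[100,100,1],r.fun
if __name__=="__main__":
    cams=[Cam("scene"),Cam("top")]
    print("heel",heel(cams,.645,.143))
    for c in cams: print(c.n,heel([c],.645,.143))
    km=[c.mask((172,150,80),(188,255,255),[.683,-.19,.235],30) for c in cams]
    tm=[c.mask((22,150,70),(35,255,255),[.465,-.215,.04],30) for c in cams]
    print([m.sum() for m in km+tm])
    K=prism(KN,.215,.237);B=prism(np.array([[-.004,-.022],[.004,-.022],[.004,.022],[-.004,.022]]),.02,.057)
    def fk(cs,ks):
        return minimize(lambda p:-sum(iou(c,place(K,*p/100,0),m) for c,m in zip(cs,ks)),[68.3,-19],method="Nelder-Mead",options=dict(xatol=.005,fatol=1e-4))
    def ft(cs,ts):
        return minimize(lambda p:-sum(iou(c,place(B,p[0]/100,p[1]/100,p[2]),m) for c,m in zip(cs,ts)),[46.5,-21,.1],method="Nelder-Mead",options=dict(xatol=.005,fatol=1e-4))
    for i in([0,1],[0],[1]):
        r=fk([cams[j] for j in i],[km[j] for j in i]);q=ft([cams[j] for j in i],[tm[j] for j in i])
        d=r.x-q.x[:2];print(i,r.x,r.fun,q.x,q.fun,"yaw",np.arctan2(d[1],d[0]),"dist",np.hypot(*d))
    # base plate near edge and sides in top view: green mask rect
    c=cams[1];m=cv2.inRange(c.hsv,(60,80,15),(90,255,140));ys,xs=np.where(m)
    k=(ys>225)&(ys<345)&(xs>340)&(xs<450);L=[];Rr=[]
    for v in range(230,318,4):
        u=xs[k&(ys==v)]
        if len(u):L.append(c.back((u.min()-.5,v),.012));Rr.append(c.back((u.max()+.5,v),.012))
    for E in(L,Rr):
        E=np.array(E);p=np.polyfit(E[:,0],E[:,1],1);print("edge slope",p, np.std(E[:,1]-np.polyval(p,E[:,0])))
E
python3 fit.py
```

```text
heel (array([0.64557343, 0.14909765, 0.5185529 ]), np.float64(-1.6615886802801607))
scene (array([0.64629405, 0.14976549, 0.53763531]), np.float64(-0.8486065779563143))
top (array([0.64617435, 0.15074595, 0.56374679]), np.float64(-0.8139289115541766))
[np.uint64(523), np.uint64(477), np.uint64(246), np.uint64(75)]
[0, 1] [ 67.77227663 -18.45629307] -1.3802209828641478 [ 47.90917751 -21.77729527   0.1005811 ] -1.284259679945296 yaw 0.16566226315414453 dist 20.138812331699945
[0] [ 67.2581797  -17.62574589] -0.6365749579960288 [ 48.19635517 -22.17464883   0.10098491] -0.7276547985767844 yaw 0.2342581145090126 dist 19.597083254572823
[1] [ 67.89991792 -18.71759427] -0.754297514511088 [ 47.79509317 -21.94300954   0.09570075] -0.611060507482108 yaw 0.15907441504857164 dist 20.361907616371706
edge slope [ 0.16344865 -0.22114592] 0.0006728143681413653
edge slope [ 0.16488749 -0.3712616 ] 0.0006665687143266886
```

```bash
cat > ov.py <<'E'
from fit import *
cams=[Cam("scene"),Cam("top")]
tiles=[]
K=prism(KN,.215,.237);B=prism(np.array([[-.004,-.022],[.004,-.022],[.004,.022],[-.004,.022]]),.013,.057);H=prism(D,0,.036)
for c in cams:
    for P,rng,ctr in((place(H,.6456,.1491,.5186),((5,110,40),(18,255,255)),[.645,.143,.03]),(place(K,.6777,-.1846,0),((172,150,80),(188,255,255)),[.683,-.19,.235]),(place(B,.479,-.2178,.163),((22,150,70),(35,255,255)),[.465,-.215,.04])):
        u,v=c.proj(P).mean(0).astype(int);s=32;k=4
        t=cv2.resize(c.im[v-s:v+s,u-s:u+s],None,fx=k,fy=k,interpolation=0)
        m=cv2.resize(c.mask(*rng,ctr,45)[v-s:v+s,u-s:u+s],None,fx=k,fy=k,interpolation=0)
        cs,_=cv2.findContours(m,0,2);cv2.drawContours(t,cs,-1,(255,0,255),1)
        h=cv2.convexHull(((c.proj(P)-[u-s,v-s]+.5)*k).astype(np.float32)).astype(int);cv2.polylines(t,[h],True,(255,255,0),1)
        tiles.append(t)
cv2.imwrite("pics/ov1.png",np.vstack([np.hstack(tiles[:3]),np.hstack(tiles[3:])]))
E
python3 ov.py
```

```text
(no output)
```

View pics/ov1.png

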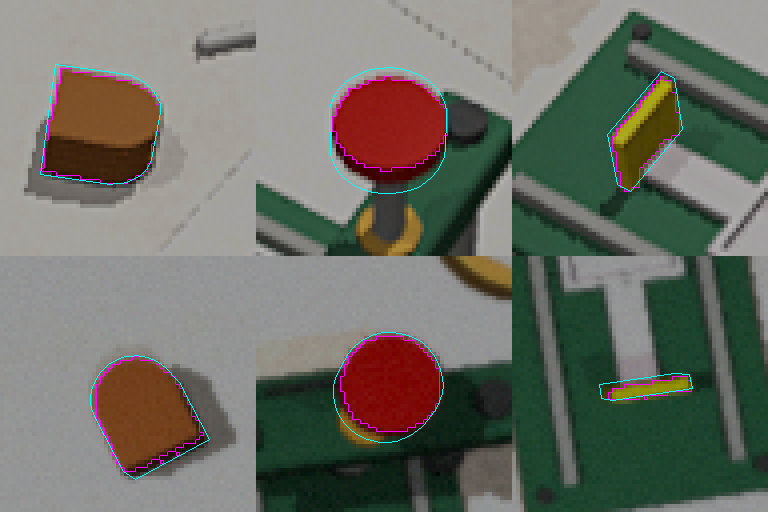

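Run:
```python
from fit import *
cams=[Cam("scene"),Cam("top")]
for c in cams:
    m=c.mask((172,150,80),(188,255,255),[.683,-.19,.235],45);cs,_=cv2.findContours(m,0,2);e=cv2.fitEllipse(max(cs,key=len));print(c.n,"knob",e[1],c.back(e[0],.237).round(4))
    t=c.mask((22,150,70),(35,255,255),[.475,-.215,.05],30);cs,_=cv2.findContours(t,0,2);r=cv2.minAreaRect(cs[0]);print("tab",r,c.back(r[0],.055).round(4))
c=cams[1]
w=c.mask((0,0,150),(180,40,255),[.563,-.205,.026],22);ys,xs=np.where(w);print(xs.min(),xs.max(),ys.min(),ys.max(),w.sum())
u,v=c.proj([[.54,-.207,.03]])[0].astype(int);s=50
cv2.imwrite("pics/nest.png",cv2.resize(c.im[v-s:v+s,u-s:u+s],None,fx=6,fy=6,interpolation=0));print(u-s,v-s)
```

```text
scene knob (22.40591812133789, 28.139083862304688) [ 0.6817 -0.1875  0.237 ]
tab ((221.0167236328125, 303.12823486328125), (12.49907112121582, 28.107666015625), 37.5685920715332) [ 0.4916 -0.2272  0.055 ]
top knob (23.4361572265625, 24.3896484375) [ 0.6769 -0.1846  0.237 ]
tab ((402.9781799316406, 301.8362731933594), (3.7666656970977783, 20.353212356567383), 82.40535736083984) [ 0.4779 -0.2174  0.055 ]
383 405 244 272 207
346 224
```

View pics/nest.png

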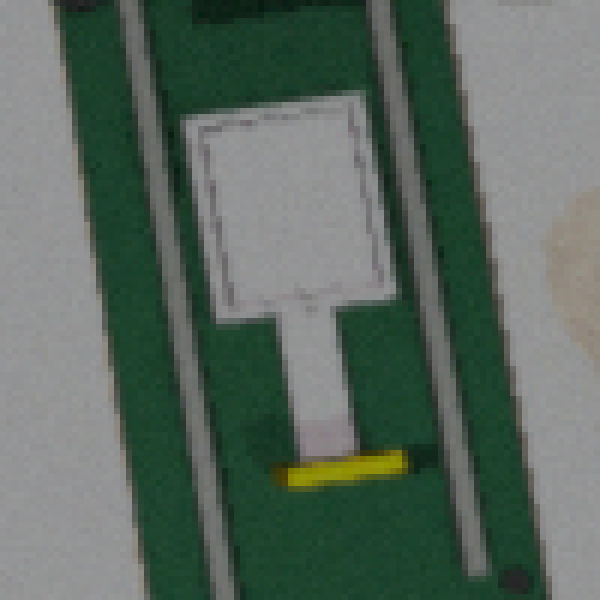

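The crop shows the rim's outer corners at about (182,116), (362,93), (398,298) and (218,324), so the nest centre is at top-view pixel (394.0,258.3). The tab is at (403,302).

```bash
python3 - <<'E'
from fit import *
c=Cam("top")
P=np.array([c.back(np.array(p)/6+[345.5,223.5],.026)[:2] for p in((182,116),(362,93),(398,298),(218,324))]);print(P.round(4),P.mean(0));x=(P[0]+P[1]-P[2]-P[3])/2;print(np.hypot(*x),np.arctan2(x[1],x[0]))
E
python3 -m handwheel '[[[0,0,0,0,1]]]'
```

```text
[[ 0.6111 -0.1603]
 [ 0.6214 -0.2295]
 [ 0.5428 -0.2428]
 [ 0.5316 -0.1743]] [ 0.57674546 -0.20173874]
0.08016293698088582 0.17053898658510555
clock: 1.25
tcp_pos: [0.1527, -0.6061, 0.2313]
tcp_rot: [[0.97, 0.244, -0.0], [0.244, -0.97, 0.0], [-0.0, -0.0, -1.0]]
wrist_force: [-0.1, 0.4, 0.5]
opening: 0.997
gripper_force: 0.0
```

```bash
cat > d.py <<'E'
import sys;from h import *
# target x y z yaw -> shift in the tool frame (before twist)
x,y,z,w=map(float,sys.argv[1:]);s=env.state();R=np.array(s["tcp_rot"]);p=np.array(s["tcp_pos"])
yaw=np.arctan2(R[1,0],R[0,0]);print("t",s["clock"],"tool d",(R.T@(np.array([x,y,z])-p)).round(4),"twist",round(-(w-yaw),4),"tilt",R[:,2].round(3),"p",p.round(4),"F",np.array(s["wrist_force"]).round(1),s["opening"])
E
R='[[[0.0325,-0.0305,0,0,1],[0.0325,-0.0305,0,0,1],[0.0325,-0.0305,0,0,1],[0.0325,-0.0305,0,0,1],[0.0325,-0.0305,0,0,1]]]'
echo >/dev/null
python3 -m handwheel '[[[0.0325,-0.0305,0,0,1],[0.0325,-0.0305,0,0,1],[0.0325,-0.0305,0,0,1],[0.0325,-0.0305,0,0,1],[0.0325,-0.0305,0,0,1]]]' >/dev/null
python3 -m handwheel '[[[0.0325,-0.0305,0,0,1],[0.0325,-0.0305,0,0,1],[0.0325,-0.0305,0,0,1],[0.0325,-0.0305,0,0,1],[0.0325,-0.0305,0,0,1]]]' |grep -E "tcp_pos|force"
python3 -m handwheel '[[[0.0325,-0.0305,0,0,1],[0.0325,-0.0305,0,0,1],[0.0325,-0.0305,0,0,1],[0.0325,-0.0305,0,0,1],[0.0325,-0.0305,0,0,1]]]' >/dev/null
python3 -m handwheel '[[[0.0325,-0.0305,0,0,1],[0.0325,-0.0305,0,0,1],[0.0325,-0.0305,0,0,1],[0.0325,-0.0305,0,0,1],[0,0,0,0,1]]]'
python3 d.py .6352 .1427 .1 .53
```

```text
tcp_pos: [0.3941, -0.2294, 0.2316]
wrist_force: [0.3, -0.2, -0.2]
gripper_force: 0.0
clock: 3.25
tcp_pos: [0.6112, 0.1142, 0.2309]
tcp_rot: [[0.968, 0.252, 0.001], [0.252, -0.968, 0.005], [0.002, -0.005, -1.0]]
wrist_force: [-0.5, 0.4, -0.8]
opening: 1.0
gripper_force: 0.0
t 3.25 tool d [ 0.0301 -0.0209  0.131 ] twist -0.2755 tilt [ 0.001  0.005 -1.   ] p [0.6112 0.1142 0.2309] F [-0.5  0.4 -0.8] 1.0000927395457673
```

```bash
python3 -m handwheel '[[[0.030,-0.021,0,0,1],[0,0,0.03,-0.138,1],[0,0,0.04,-0.1375,1],[0,0,0.04,0,1],[0,0,0.02,0,1]]]' >/dev/null
python3 -m handwheel '[[[0,0,0,0,1],[0,0,0,0,1]]]'|grep pos
python3 d.py .6352 .1427 .008 .53
python3 - <<'E'
from fit import *
c=[Cam("scene")];print(heel(c,.645,.143));cv2.imwrite("pics/pre.png",cv2.resize(c[0].im[150:320,310:480],None,fx=3,fy=3))
E
```

```text
tcp_pos: [0.6341, 0.1343, 0.1019]
t 3.95 tool d [ 0.0051 -0.0067  0.0939] twist -0.008 tilt [ 0.  0. -1.] p [0.6341 0.1343 0.1019] F [0.2 0.1 0.7] 1.0003282525440844
(array([0.64784877, 0.14740432, 0.53090278]), np.float64(-0.8187493716698501))
```

View pics/pre.png

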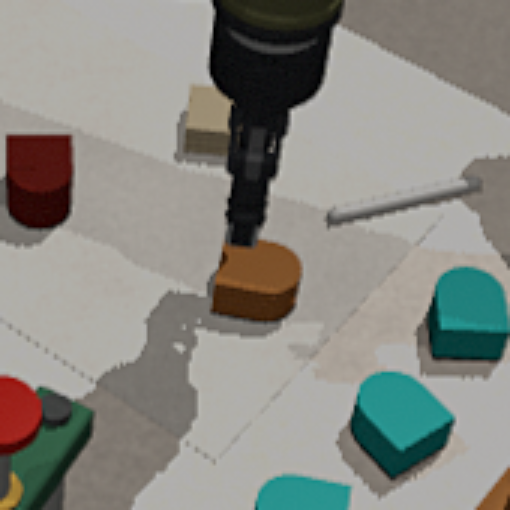

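```bash
python3 -m handwheel '[[[0.005,-0.0065,0.02,-0.01,1],[0,0,0.03,0,1],[0,0,0.025,0,1],[0,0,0.015,0,1],[0,0,0.007,0,1]]]' >/dev/null
python3 -m handwheel '[[[0,0,0,0,1],[0,0,0,0,1]]]'|grep -E 'pos|force'
python3 d.py .6352 .1427 .005 .53
```

```text
tcp_pos: [0.6358, 0.1429, 0.0057]
wrist_force: [-0.2, 0.6, 0.1]
gripper_force: 0.0
t 4.7 tool d [-0.0006 -0.0002  0.0007] twist 0.0021 tilt [ 0.002  0.001 -1.   ] p [0.6358 0.1429 0.0057] F [-0.2  0.6  0.1] 0.9987615831428054
```

```bash
python3 -m handwheel '[[[0,0,0,0,0],[0,0,0,0,0],[0,0,0,0,0],[0,0,0,0,0],[0,0,0,0,0]]]'|grep -E 'pos|force|open'
python3 -m handwheel '[[[0,0,0,0,0],[0,0,0,0,0],[0,0,0,0,0],[0,0,0,0,0],[0,0,0,0,0]]]'|grep -E 'pos|force|open'
python3 -m handwheel '[[[0,0,-0.02,0,0],[0,0,-0.03,0,0],[0,0,-0.03,0,0],[0,0,-0.03,0,0],[0,0,0,0,0]]]'|grep -E 'pos|force|open'
python3 d.py .6352 .1427 .115 .53
```

```text
tcp_pos: [0.6356, 0.1427, 0.0055]
wrist_force: [-0.5, -0.2, 6.1]
opening: 0.582
gripper_force: 62.1
tcp_pos: [0.6356, 0.1427, 0.0055]
wrist_force: [-0.5, -0.9, 6.1]
opening: 0.587
gripper_force: 62.1
tcp_pos: [0.6372, 0.1436, 0.119]
wrist_force: [-0.3, 1.4, -0.1]
opening: 0.577
gripper_force: 61.4
t 6.2 tool d [-0.0022 -0.0002  0.004 ] twist 0.0021 tilt [ 0.007  0.002 -1.   ] p [0.6372 0.1436 0.119 ] F [-0.3  1.4 -0.1] 0.5769779503288363
```

```bash
python3 -m handwheel '[[[-0.035,0.0215,0,0,0],[-0.035,0.0215,0,0,0],[-0.035,0.0215,0,0,0],[-0.035,0.0215,0,0,0],[0,0,0,0.1,0]]]'|grep -E 'pos|force|open'
python3 -m handwheel '[[[0,0,0,0.13,0],[0,0,0,0.135,0],[0,0,0,0,0],[0,0,0,0,0]]]'|grep -E 'pos|force|open'
python3 d.py .5647 -.2041 .115 .165
```

```text
tcp_pos: [0.5545, -0.0103, 0.113]
wrist_force: [1.6, 0.6, -0.9]
opening: 0.578
gripper_force: 61.3
tcp_pos: [0.5577, -0.0025, 0.114]
wrist_force: [0.4, -0.6, -0.9]
opening: 0.576
gripper_force: 61.3
t 7.1 tool d [-0.0275  0.1999 -0.001 ] twist 0.0065 tilt [-0.001 -0.    -1.   ] p [ 0.5577 -0.0025  0.114 ] F [ 0.4 -0.6 -0.9] 0.5756310875251863
```

```bash
python3 -m handwheel '[[[-0.006,0.04,0,0.006,0],[-0.006,0.045,0,0,0],[-0.006,0.045,0,0,0],[-0.006,0.04,0,0,0],[-0.003,0.03,0,0,0]]]'|grep -E 'pos|force|open'
python3 -m handwheel '[[[0,0,0.02,0,0],[0,0,0.02,0,0],[0,0,0.015,0,0],[0,0,0,0,0],[0,0,0,0,0]]]'|grep -E 'pos|force|open'
python3 d.py .5647 -.2041 .06 .165
python3 - <<'E'
from fit import *
for c in (Cam("scene"),Cam("top")):
    z=env.state()["tcp_pos"][2]-.005
    try: print(c.n,heel([c],.577,-.202,z))
    except Exception as e: print(e)
    u,v=c.proj([[.57,-.2,.04]])[0].astype(int);s=50
    cv2.imwrite("pics/n_%s.png"%c.n,cv2.resize(c.im[v-s:v+s,u-s:u+s],None,fx=4,fy=4))
cv2.imwrite("pics/n.png",np.hstack([cv2.imread("pics/n_scene.png"),cv2.imread("pics/n_top.png")]))
E
```

```text
tcp_pos: [0.5629, -0.2079, 0.1138]
wrist_force: [-0.5, -0.3, -1.6]
opening: 0.575
gripper_force: 61.5
tcp_pos: [0.5636, -0.2042, 0.0592]
wrist_force: [0.1, 0.9, -1.1]
opening: 0.58
gripper_force: 61.5
t 8.1 tool d [ 0.0011  0.0001 -0.0008] twist -0.0016 tilt [-0.001  0.    -1.   ] p [ 0.5636 -0.2042  0.0592] F [ 0.1  0.9 -1.1] 0.5799349431273638
scene (array([ 0.57919111, -0.20039438, -0.72486563]), np.float64(-0.6886892135912378))
top (array([ 0.57864557, -0.19253577,  2.36409763]), np.float64(-0.05408612506019123))
```

View pics/n.png

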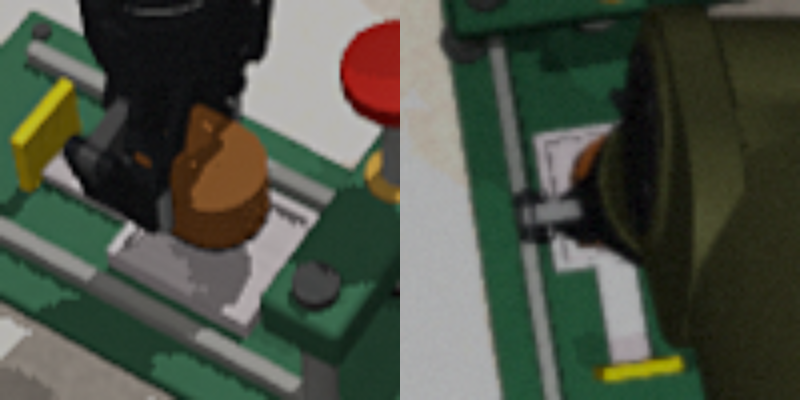

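The heel hangs level above the nest with its round end toward the press. The rim shows round it in both views, so I'm lowering it.

```bash
python3 -m handwheel '[[[0.001,0,0.012,0,0],[0,0,0.01,0,0],[0,0,0.005,0,0],[0,0,0.002,0,0],[0,0,0,0,0]]]'|grep -E 'pos|force|open'
python3 -m handwheel '[[[0,0,0.0015,0,0],[0,0,0.001,0,0],[0,0,0,0,0]]]'|grep -E 'pos|force|open'
python3 -m handwheel '[[[0,0,0.001,0,0],[0,0,0,0,0]]]'|grep -E 'pos|force|open'
```

```text
tcp_pos: [0.5644, -0.2041, 0.0298]
wrist_force: [-0.6, -0.4, -1.1]
opening: 0.581
gripper_force: 61.5
tcp_pos: [0.5647, -0.2042, 0.0279]
wrist_force: [-0.2, -0.3, -1.1]
opening: 0.579
gripper_force: 61.5
tcp_pos: [0.5647, -0.2042, 0.0268]
wrist_force: [0.3, -0.4, -0.4]
opening: 0.578
gripper_force: 61.5
```

```bash
python3 -m handwheel '[[[0,0,0.001,0,0],[0,0,0,0,0]]]'|grep -E 'pos|force|open'
python3 -m handwheel '[[[0,0,0.0005,0,0],[0,0,0,0,0]]]'|grep -E 'pos|force|open'
```

```text
tcp_pos: [0.5646, -0.2042, 0.0257]
wrist_force: [0.1, 0.5, -0.5]
opening: 0.576
gripper_force: 61.5
tcp_pos: [0.5647, -0.2042, 0.0255]
wrist_force: [-1.2, -0.1, 2.1]
opening: 0.577
gripper_force: 61.9
```

```bash
python3 -m handwheel '[[[0,0,0,0,0.75],[0,0,0,0,0.75],[0,0,0,0,0.85],[0,0,0,0,0.85],[0,0,0,0,0.85]]]'|grep -E 'pos|force|open'
python3 -m handwheel '[[[0,0,-0.01,0,0.85],[0,0,-0.02,0,0.85],[0,0,-0.03,0,0.85],[0,0,-0.04,0,0.85],[0,0,-0.03,0,0.85]]]'|grep -E 'pos|force|open'
python3 d.py .43 -.2256 .18 .165
```

```text
tcp_pos: [0.5647, -0.2042, 0.0253]
wrist_force: [0.3, 0.4, 0.5]
opening: 0.849
gripper_force: 0.0
tcp_pos: [0.5651, -0.2041, 0.1583]
wrist_force: [0.6, -0.2, -0.5]
opening: 0.852
gripper_force: 0.0
t 10.6 tool d [-0.1368 -0.0005 -0.022 ] twist -0.0035 tilt [ 0.002 -0.    -1.   ] p [ 0.5651 -0.2041  0.1583] F [ 0.6 -0.2 -0.5] 0.8524938805722293
```

```bash
python3 -m handwheel '[[[-0.04,0,-0.02,0,0],[-0.045,0,0,0,0],[-0.04,0,0,0,0],[0,0,0,0,0],[0,0,0,0,0]]]'|grep -E 'pos|force|open'
python3 d.py .435 -.2248 .038 .165
python3 - <<'E'
from fit import *
cs=[Cam("scene"),Cam("top")]
for c in cs:
    print(c.n,heel([c],.577,-.202,.02))
    u,v=c.proj([[.55,-.2,.04]])[0].astype(int);s=50
    cv2.imwrite("pics/n_%s.png"%c.n,cv2.resize(c.im[v-s:v+s,u-s:u+s],None,fx=4,fy=4))
print(heel(cs,.577,-.202,.02))
cv2.imwrite("pics/p.png",np.hstack([cv2.imread("pics/n_scene.png"),cv2.imread("pics/n_top.png")]))
E
```

```text
tcp_pos: [0.441, -0.2247, 0.1764]
wrist_force: [1.0, 0.5, 0.5]
opening: 0.006
gripper_force: 0.0
t 11.1 tool d [-0.0061 -0.0011  0.1384] twist -0.0051 tilt [ 0.001 -0.001 -1.   ] p [ 0.441  -0.2247  0.1764] F [1.  0.5 0.5] 0.006421684540780466
scene (array([ 0.57776406, -0.20329739,  0.05472665]), np.float64(-0.8923085046598551))
top (array([ 0.57534764, -0.20374781,  0.14193362]), np.float64(-0.8577021488308181))
(array([ 0.57745741, -0.20322686,  0.06163438]), np.float64(-1.744561393588368))
```

View pics/p.png

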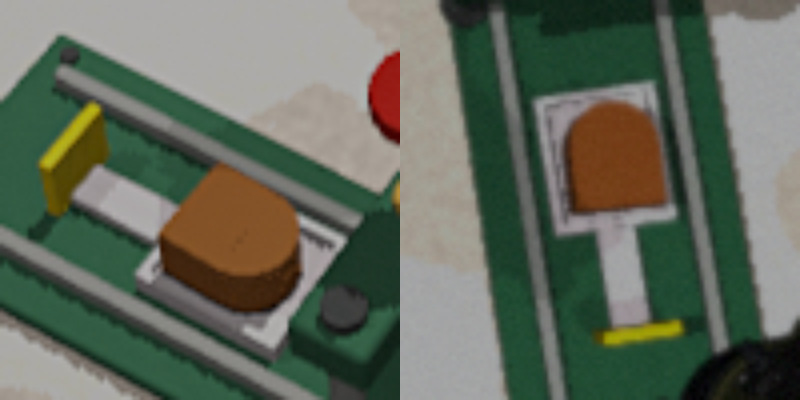

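The heel sits upright and flat in the nest: contact came exactly 20 mm above the bench. Next is the push on the tab.

```bash
python3 -m handwheel '[[[-0.006,-0.001,0.03,0,0],[0,0,0.045,0,0],[0,0,0.04,0,0],[0,0,0.022,0,0],[0,0,0,0,0]]]'|grep -E 'pos|force|open'
python3 -m handwheel '[[[0.01,0,0,0,0],[0.01,0,0,0,0],[0.008,0,0,0,0],[0.005,0,0,0,0],[0.005,0,0,0,0]]]'|grep -E 'pos|force|open'
python3 d.py .5604 -.2042 .038 .165
```

```text
tcp_pos: [0.4349, -0.2227, 0.0355]
wrist_force: [-0.1, -0.7, 1.0]
opening: 0.001
gripper_force: 0.0
tcp_pos: [0.4731, -0.2183, 0.0389]
wrist_force: [-1.7, -0.6, 1.1]
opening: 0.0
gripper_force: 0.9
t 12.2 tool d [0.0884 0.0001 0.0009] twist -0.0038 tilt [ 0.    -0.001 -1.   ] p [ 0.4731 -0.2183  0.0389] F [-1.7 -0.6  1.1] 0.00030705382575344625
```

```bash
python3 -m handwheel '[[[0.006,0,0,0,0],[0.007,0,0,0,0],[0.008,0,0,0,0],[0.008,0,0,0,0],[0.008,0,0,0,0]]]'|grep -E 'pos|force:'
python3 -m handwheel '[[[0.008,0,0,0,0],[0.008,0,0,0,0],[0.007,0,0,0,0],[0.006,0,0,0,0],[0.005,0,0,0,0]]]'|grep -E 'pos|force:'
python3 -m handwheel '[[[0.004,0,0,0,0],[0.003,0,0,0,0],[0.003,0,0,0,0],[0.003,0,0,0,0],[0,0,0,0,0]]]'|grep -E 'pos|force:'
python3 d.py .5654 -.2034 .038 .165
```

```text
tcp_pos: [0.51, -0.2121, 0.0383]
wrist_force: [-0.8, -0.3, 1.6]
gripper_force: 1.0
tcp_pos: [0.5433, -0.2066, 0.0382]
wrist_force: [-1.7, -0.1, 1.4]
gripper_force: 0.9
tcp_pos: [0.5563, -0.2044, 0.0383]
wrist_force: [0.5, -0.1, -0.4]
gripper_force: 0.0
t 13.7 tool d [0.0092 0.0005 0.0003] twist -0.0035 tilt [ 0.001  0.    -1.   ] p [ 0.5563 -0.2044  0.0383] F [ 0.5 -0.1 -0.4] -0.00021478692490819475
```

```bash
python3 -m handwheel '[[[0.002,0,0,0,0],[0.002,0,0,0,0],[0.002,0,0,0,0]]]'|grep -E 'pos|wrist_force:'
python3 -m handwheel '[[[0.001,0,0,0,0],[0.001,0,0,0,0],[0.001,0,0,0,0]]]'|grep -E 'pos|wrist_force:'
```

```text
tcp_pos: [0.5615, -0.2035, 0.0383]
wrist_force: [-1.4, -0.2, -0.1]
tcp_pos: [0.5646, -0.2031, 0.0383]
wrist_force: [-1.8, 1.5, 1.1]
```

```bash
for i in 1; do python3 -m handwheel '[[[0.001,0,0,0,0],[0.001,0,0,0,0],[0.001,0,0,0,0]]]'|grep -E 'pos|wrist_force:'; done
python3 -m handwheel '[[[0.001,0,0,0,0],[0.001,0,0,0,0]]]'|grep -E 'pos|wrist_force:'
```

```text
tcp_pos: [0.5652, -0.203, 0.0381]
wrist_force: [-10.1, -1.1, 7.7]
tcp_pos: [0.5653, -0.203, 0.038]
wrist_force: [-15.4, 0.6, 10.7]
```

```bash
python3 -m handwheel '[[[-0.008,0,0,0,0],[-0.015,0,0,0,0],[-0.02,0,-0.01,0,0],[0,0,-0.04,0,0],[0,0,-0.045,0,0]]]'|grep -E 'pos|wrist_force:'
python3 -m handwheel '[[[0,0,-0.045,0,0],[0,0,-0.045,0,0],[0,0,-0.045,0,0],[0,0,-0.01,0,0],[0,0,0,0,0]]]'|grep -E 'pos|wrist_force:'
python3 d.py .679 -.1855 .27 .165
python3 - <<'E'
from fit import *
cs=[Cam("scene"),Cam("top")]
for c in cs:
    u,v=c.proj([[.66,-.2,.04]])[0].astype(int);s=50
    cv2.imwrite("pics/n_%s.png"%c.n,cv2.resize(c.im[v-s:v+s,u-s:u+s],None,fx=4,fy=4))
    t=c.mask((22,150,70),(35,255,255),[.578,-.2,.05],30);q,_=cv2.findContours(t,0,2);r=cv2.minAreaRect(q[0]);print("tab",r,c.back(r[0],.055).round(4))
cv2.imwrite("pics/q.png",np.hstack([cv2.imread("pics/n_scene.png"),cv2.imread("pics/n_top.png")]))
E
```

```text
tcp_pos: [0.5261, -0.2094, 0.1333]
wrist_force: [2.3, 0.0, 0.5]
tcp_pos: [0.5284, -0.2096, 0.2805]
wrist_force: [0.3, 0.1, 0.5]
t 15.8 tool d [0.1525 0.0003 0.0112] twist -0.0039 tilt [ 0.005 -0.002 -1.   ] p [ 0.5284 -0.2096  0.2805] F [0.3 0.1 0.5] -0.00023944898923782812
tab ((264.2599792480469, 325.82000732421875), (11.400001525878906, 29.000003814697266), 36.869895935058594) [ 0.591  -0.2109  0.055 ]
tab ((394.5810546875, 256.48651123046875), (4.1099748611450195, 21.371868133544922), 80.53767395019531) [ 0.5777 -0.1991  0.055 ]
```

View pics/q.png

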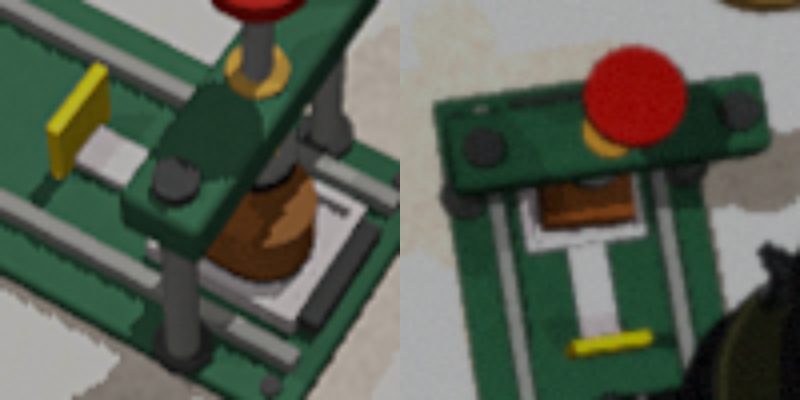

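The tray is at its inner stop with the heel under the plunger. Moving over the knob.

```bash
python3 -m handwheel '[[[0.03,0,0,0,0],[0.04,0,0,0,0],[0.04,0,0,0,0],[0.03,0,0,0,0],[0.0125,0,0,0,0]]]'|grep -E 'pos|wrist_force:'
python3 -m handwheel '[[[0,0,0.01,0,0],[0,0,0.015,0,0],[0,0,0.01,0,0],[0,0,0,0,0],[0,0,0,0,0]]]'|grep -E 'pos|wrist_force:'
python3 d.py .679 -.1855 .237 .165
```

```text
tcp_pos: [0.6793, -0.1831, 0.2742]
wrist_force: [-0.1, 0.1, -0.1]
tcp_pos: [0.6769, -0.1852, 0.2429]
wrist_force: [-0.5, -0.1, 0.4]
t 16.9 tool d [0.002  0.0006 0.0059] twist -0.0042 tilt [-0.001  0.    -1.   ] p [ 0.6769 -0.1852  0.2429] F [-0.5 -0.1  0.4] 0.0007619471216005314
```

```bash
python3 -m handwheel '[[[0.0015,0,0.003,0,0],[0,0,0.002,0,0],[0,0,0,0,0]]]'|grep -E 'pos|wrist_force:'
python3 -m handwheel '[[[0,0,0.001,0,0],[0,0,0.001,0,0],[0,0,0,0,0]]]'|grep -E 'pos|wrist_force:'
python3 -m handwheel '[[[0,0,0.003,0,0],[0,0,0.003,0,0],[0,0,0,0,0]]]'|grep -E 'pos|wrist_force:'
python3 -m handwheel '[[[0,0,0.004,0,0],[0,0,0.005,0,0],[0,0,0.004,0,0],[0,0,0,0,0]]]'|grep -E 'pos|wrist_force:'
python3 d.py .679 -.1855 .199 .165
```

```text
tcp_pos: [0.679, -0.1845, 0.2383]
wrist_force: [0.2, 0.2, 0.2]
tcp_pos: [0.6791, -0.1845, 0.2368]
wrist_force: [-1.1, 0.3, 3.4]
tcp_pos: [0.6791, -0.1846, 0.2299]
wrist_force: [0.5, 0.3, 3.4]
tcp_pos: [0.6791, -0.1846, 0.2166]
wrist_force: [0.5, 0.0, 5.1]
t 18.2 tool d [-0.0002  0.0009  0.0176] twist -0.0037 tilt [-0.  0. -1.] p [ 0.6791 -0.1846  0.2166] F [0.5 0.  5.1] -0.0031764789905287766
```

Contact came at about 0.237. The foot should touch the heel near z = 0.209, so I'll creep from here.

```bash
python3 -m handwheel '[[[0,0,0.002,0,0],[0,0,0.002,0,0],[0,0,0.002,0,0],[0,0,0,0,0]]]'|grep -E 'pos|wrist_force:'
python3 -m handwheel '[[[0,0,0.001,0,0],[0,0,0.001,0,0],[0,0,0,0,0]]]'|grep -E 'pos|wrist_force:'
python3 -m handwheel '[[[0,0,0.001,0,0],[0,0,0.001,0,0],[0,0,0,0,0]]]'|grep -E 'pos|wrist_force:'
python3 -m handwheel '[[[0,0,0.002,0,0],[0,0,0.002,0,0],[0,0,0,0,0]]]'|grep -E 'pos|wrist_force:'
```

```text
tcp_pos: [0.6791, -0.1846, 0.2111]
wrist_force: [-0.5, -0.4, 4.3]
tcp_pos: [0.6791, -0.1845, 0.2093]
wrist_force: [-0.1, -0.0, 5.0]
tcp_pos: [0.6791, -0.1846, 0.2082]
wrist_force: [-1.2, 0.7, 9.5]
tcp_pos: [0.6791, -0.1845, 0.2045]
wrist_force: [-2.1, 0.6, 12.5]
```

```bash
python3 -m handwheel '[[[0,0,0.002,0,0],[0,0,0.002,0,0],[0,0,0.001,0,0],[0,0,0,0,0],[0,0,0,0,0]]]'|grep -E 'pos|wrist_force:'
python3 -m handwheel '[[[0,0,0,0,0],[0,0,0,0,0]]]'|grep -E 'pos|wrist_force:'
```

```text
tcp_pos: [0.6792, -0.1846, 0.2005]
wrist_force: [-4.5, 0.6, 14.9]
tcp_pos: [0.6791, -0.1846, 0.2005]
wrist_force: [-3.6, -0.1, 14.3]
```

```bash
python3 -m handwheel '[[[0,0,0.001,0,0],[0,0,0.0007,0,0],[0,0,0,0,0],[0,0,0,0,0],[0,0,0,0,0]]]'|grep -E 'pos|wrist_force:'
for i in 1 2 3 4 5 6 7 8; do python3 -m handwheel '[[[0,0,0,0,0],[0,0,0,0,0],[0,0,0,0,0],[0,0,0,0,0],[0,0,0,0,0]]]'|grep -E 'clock|pos|wrist_force:'; done
python3 - <<'E'
from fit import *
cs=[Cam("scene"),Cam("top")]
for c in cs:
    u,v=c.proj([[.66,-.2,.06]])[0].astype(int);s=50
    cv2.imwrite("pics/n_%s.png"%c.n,cv2.resize(c.im[v-s:v+s,u-s:u+s],None,fx=4,fy=4))
cv2.imwrite("pics/r.png",np.hstack([cv2.imread("pics/n_scene.png"),cv2.imread("pics/n_top.png")]))
E
```

```text
tcp_pos: [0.6792, -0.1846, 0.199]
wrist_force: [-4.3, 1.2, 15.5]
clock: 21.2
tcp_pos: [0.6792, -0.1845, 0.199]
wrist_force: [-4.3, 1.0, 16.3]
clock: 21.7
tcp_pos: [0.6792, -0.1846, 0.199]
wrist_force: [-4.9, 1.6, 16.6]
clock: 22.2
tcp_pos: [0.6792, -0.1846, 0.199]
wrist_force: [-4.7, 1.1, 16.5]
clock: 22.7
tcp_pos: [0.6792, -0.1846, 0.199]
wrist_force: [-4.4, 1.0, 16.6]
clock: 23.2
tcp_pos: [0.6791, -0.1846, 0.199]
wrist_force: [-4.2, 1.0, 16.5]
clock: 23.7
tcp_pos: [0.6792, -0.1846, 0.199]
wrist_force: [-4.5, 0.6, 16.4]
clock: 24.2
tcp_pos: [0.6792, -0.1846, 0.199]
wrist_force: [-3.9, 0.5, 15.9]
clock: 24.7
tcp_pos: [0.6792, -0.1846, 0.199]
wrist_force: [-4.0, 0.8, 16.7]
```

View pics/r.png

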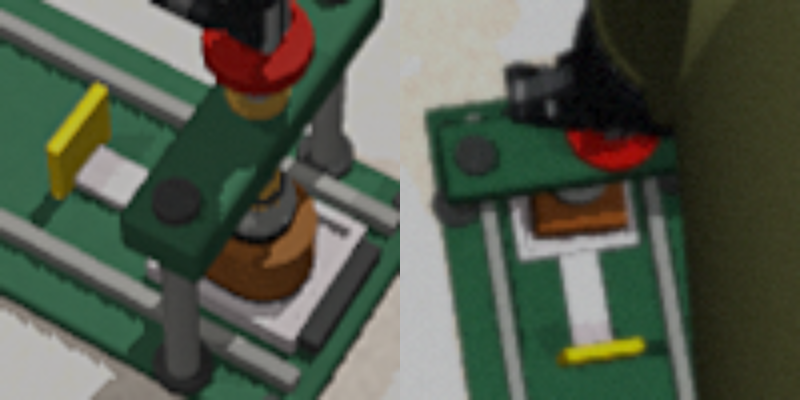

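The foot rests on the heel, the tray is fully in, and the knob has been held steady at 38 mm of travel for over 3.5 s with about 16 N. Handing in.

```bash
python3 -c "
from workcell import env
print(env.sign_off())"
```

```text
the job is handed in; nothing more can be done
None
```

The tan heel is upright in the fully inserted tray, and the knob was held down about 38 mm (roughly 10 mm of foot squeeze, inferred from TCP height and wrist force) for about 4 s and was still held when I handed the job in at about 25 s; the verdict was not shown.

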